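Clear baseline: hold the sample cell in the photometer's beam

ROBOT

A 7-joint arm with a two-finger parallel gripper is mounted at the origin on the work surface. World frame = base frame: x ahead of the robot, y to its left, z up, the work surface at z = 0. Lengths are in m, angles in rad, forces in N, time in s.
With the tool pointing down it reaches from about 0.4 to 0.85 m from the base axis. Payload 4.5 kg.
Tool frame: the origin (TCP) lies on the centre line of the jaws, within the pads' length; the fingertips stand 11 mm ahead of it and the grasp point (between the pads) lies 8 mm behind it; z points along the fingers, y is the line along which they close (so a half turn about z gives the same grasp; the last joint's range is limited). The gripper opens to 88 mm and grips with 3 to 60 N. Pads are 18 mm wide; open, the fingers measure 123 mm over their backs; the gripper's body (75 mm by 187 mm) begins 45 mm behind the grasp point.
Start: joints at [-1.28, 0.689, -0.195, 1.565, 0.157, 0.902, -0.215], TCP at [0.159, 0.605, 0.21] pointing down, gripper open.
Joint ranges: [-3.01, 3.01], [-0.46, 2.08], [-1.47, 1.51], [0.13, 2.56], [-1, 4.14], [0.04, 2.09], [-2.66, 2.66]. Speed limits (rad/s): [2.57, 2.57, 3.14, 3.14, 3.14, 3.14, 3.14].

INTERFACE

Orientations are given as a unit quaternion [x, y, z, w].
In Python, from plant import * gives the robot as it stands. The module is installed in compiled form; this text tells all that it offers.
- The arm moves only by the tool send_rows, never from a script. Its argument "motion" is a list of rows, each an object of numbers: "x", "y", "z": the shift along the tool's x, y, z in cm; "rx", "ry", "rz": the turn, a rotation vector about the tool's x, y, z in rad; "jaw": the finger opening in cm, from 0 to 8.81. In form: [{"x": .., "y": .., "z": .., "rx": .., "ry": .., "rz": .., "jaw": ..}, ...]. A call has exactly 5 rows; each row shifts and turns the commanded pose from where the row before left it, along the tool's axes as they then stand; what a row does not reach is not made up. A row lasts 1/10 s, in which the tool goes at most 50 mm and 8.59 degrees, less where a joint would pass 70% of its speed; a pose out of reach is approached as far as the arm can. A call is refused whole if a number of a shift passes 5 or a number of a turn 0.15, either way. A call with a gripper value outside its range is refused whole. The fingers move at their own pace and stop on an object; "grip_force" is the grip in N (left out, the last holds). Time passes only in rows, so rows that do not move let the fingers close, or fill a call up. It gives the time, the measured TCP pose, the force, the opening and the grip force at its end, in the units of the state.
- get_state(): the state, without advancing time (a new reading comes with each control period).
- snapshot(name): name is "side" or "top" or "wrist"; returns a dict with "img" (384x512x3 uint8, red, green, blue), "vertical_fov" (degrees; the focal length in pixels is half the picture's height over the tangent of half this angle, whatever the lens; pixels are square), "cx", "cy" (the principal point, pixels), "D" ([k1, k2, p1, p2, k3] as OpenCV has them; the pictures are not rectified), "extrinsics" (4x4, takes a point from camera to world coordinates). Camera axes: x right, y up, looking along -z (the intrinsics and any distortion apply to the point x, -y, -z); pixel columns grow to the right and rows downward; lengths in m; the calibration is good to about 2 mm. A picture is of the moment at which its call begins. There is no depth.
- finish_job(): hands the job in; it is judged then, once.
The state is a dict: "clock": time; "q": joint angles; "qd": joint speeds; "joint_torque": joint torques, N m; "tool_pos": TCP position; "eef_rot": TCP orientation; "contact_force": force on the tool from outside, world axes, zero at the start; "moment": the same for the moment, N m; "opening": opening from 0.0 (shut) to 1.0 (fully open); "finger_force": force on a finger pad.
Only numpy, scipy, OpenCV 4.12 (cv2) and the standard library are available. Lean on these libraries where they do the work, as an engineer would, in place of code of your own. Each camera call takes 0.05 s, during which the arm holds its last target. There are 200 camera calls.

TASK

On the bench photometer, turn the shutter knob clockwise until it clicks past its detent and stays open, then take the tall sample cell out of the rack, gripping it by its broad frosted faces only and never touching its clear end windows, and keep it upright. Finish while still holding it, still and level, in the light path, clear of the instrument, so that the beam passes from one clear window to the other through the middle of the cell, about halfway between lamp and detector. Leave everything else on the bench where it stands.

Things in the scene. Friction and masses are not known exactly. Their poses are not given: they have to be found in the camera images.
- photometer: fixed bench photometer; origin at the centre of the underside of its dark base plate (110 x 340 x 15 mm) on the table; y runs along the beam to the lamp (+y), z up. Two grey housings, 100 (x) x 85 (y) mm, tops 120 mm above the table, centred 122 mm from the origin at +y and -y. From each a 32 mm dark lens barrel points inward; barrel faces 130 mm apart, the gap open above and at the sides
- light_path (a point): the middle of the light beam, halfway between the lens barrels, 90 mm above the table, straight above the photometer's origin (75 mm above its base plate). Axes as the photometer's: the beam runs along y, z up
- shutter_knob (a joint): angle (rad) of the photometer's shutter knob: 0 closed, 1.1 (end stop) open; grows as it is turned clockwise seen from above. Over-centre detent: it resists with up to about 0.14 N m, most at the start, snaps back to 0 if let go before 0.55; past 0.55 it snaps on to 1.1 and stays. Starts near 0
- shutter_knob_grip (a point): grip point of the shutter knob, on its vertical axis: black bar 42 mm long (this point's x, which is the photometer's x at joint value 0), 14 mm thick, 32 mm high, on top of the lamp housing, 122 mm from the photometer's origin along +y. The point is 157 mm above the table, 7 mm below the bar's top, 25 mm above the bar's foot, which stands on a 44 mm disc
- rack: fixed dark wooden rack 200 x 54 x 32 mm; origin at the centre of its underside on the table, x along its length. Three pockets in a line along x, 64 mm apart, each 43 x 27 mm and 22 mm deep (floor 10 mm above the table), each with one cell whose long sides run along the rack. Which pocket holds the tall cell varies
- cell: tall sample cell, the tallest of the three: empty open glass cell 40 (x) x 24 (y) x 75 mm high, 0.06 to 0.13 kg, standing 53 mm out of its pocket. Origin: centre of its underside, z up. Its broad whitish frosted faces (40 x 75 mm) look to +y and -y, 24 mm apart; the narrow ends (+x, -x) are clear windows. Light must pass along its x, either way round
- window_a: clear glass window closing the +x end of the tall cell, 3 x 16 x 72 mm, its outer face 19.5 mm from the cell's middle, set in 0.5 mm; this body's origin and axes coincide with the cell's
- window_b: the same at the -x end; its origin and axes too coincide with the cell's
- cell_eye (a point): middle of the tall cell, between the centres of its windows, 37.5 mm above its underside
- short_cell_a: open glass cell like the tall one but only 50 mm high, standing in the same rack; origin at the centre of its underside; a bystander
- short_cell_b: open glass cell like the tall one but only 50 mm high, standing in the same rack; origin at the centre of its underside; a bystander
- amber_bottle: bottle 60 mm in diameter, 140 mm tall, loose bystander beyond the rack and photometer; origin at the centre of its underside
- herb_jar: jar 72 mm in diameter, 110 mm tall, loose bystander beyond the photometer; origin at the centre of its underside
- mortar: stone mortar 140 mm in diameter, 85 mm tall, loose bystander to the right of the rack; origin at the centre of its underside
- tin: lidded tin 72 mm in diameter, 42 mm tall, loose bystander close in front of the robot; origin at the centre of its underside
- funnel: copper funnel standing mouth down, 68 mm in diameter, 75 mm tall, loose bystander to the right; origin at the centre of its underside
- round_jar: corked jar 60 mm in diameter, 85 mm tall, loose bystander to the left of the photometer; origin at the centre of its underside
- shutter: brass shutter leaf 36 x 3 x 38 mm over the lamp's (+y) barrel; origin at its centre, at y = 61.5 mm from the photometer's origin; turning the knob slides it aside along the photometer's +x by up to 39 mm
Things that resemble listed ones, but are neither listed nor needed, are in the scene too. Leave any blue or green look-alike of the cell alone.

How it is judged:
By the outcome, as a careful person would: the job done as asked, in the order asked, and still so for the second after the job is handed in, while the arm keeps its last pose, push and grip.
It also fails if it takes over 56 s, if anything falls off the work surface, if the arm or the gripper's body presses on something with over 40 N, if the wrist force passes 120 N, or if a joint passes its speed limit or range.

## Working session

There is one attempt and no reset: what is moved stays moved. The work goes in short steps, Python scripts to look and compute and a tool call to move; the robot and the scene stay as the last step left them, time stands still between calls to the robot, and variables do not carry over. Pictures are saved under pics/ and viewed, at most 10 in all, crops included, and the job is handed in when it is done.

Besides the shell and the picture viewer there is one more tool, called after "Call:" by a JSON object that holds its "fn" and its "kwargs". send_rows: Moves the arm, as the interface text tells. Its arguments: {"type":"object","properties":{"motion":{"type":"array"},"grip_force":{"type":"number"}},"required":["motion"]}

```bash
mkdir -p pics; cat > h.py <<'E'
from plant import *
import numpy as np, cv2
from scipy.spatial.transform import Rotation as R
def snap(n,f):
    s=snapshot(n); cv2.imwrite(f'pics/{f}.png',s['img'][:,:,::-1]); 
    np.savez(f'pics/{f}.npz',**{k:np.array(v) for k,v in s.items()}); return s
def K(s):
    h=384; f=h/2/np.tan(np.radians(float(s['vertical_fov']))/2)
    return np.array([[f,0,float(s['cx'])],[0,f,float(s['cy'])],[0,0,1]])
def ray(s,uv):
    p=cv2.undistortPoints(np.array([[uv]],float),K(s),np.array(s['D'],float))[0,0]
    E=np.array(s['extrinsics']); d=E[:3,:3]@np.array([p[0],-p[1],-1]); return E[:3,3],d
def onz(s,uv,z):
    o,d=ray(s,uv); return o+d*(z-o[2])/d[2]
def proj(s,P):
    E=np.linalg.inv(np.array(s['extrinsics'])); c=np.atleast_2d(P)@E[:3,:3].T+E[:3,3]
    return cv2.projectPoints(c*[1,-1,-1],np.zeros(3),np.zeros(3),K(s),np.array(s['D'],float))[0][:,0]
def load(f): return dict(np.load(f'pics/{f}.npz'))
E
python3 - <<'E'
from h import *
for n in('top','side'):
    s=snap(n,n+'0'); print(np.round(s['extrinsics'],3))
a=[cv2.imread(f'pics/{n}0.png') for n in('top','side')]
st=get_state(); print({k:np.round(v,3) for k,v in st.items()})
E
```

```text
[[ 7.000e-03  9.800e-01 -2.000e-01  2.460e-01]
 [-1.000e+00  7.000e-03  1.000e-03 -1.100e-02]
 [ 3.000e-03  2.000e-01  9.800e-01  1.665e+00]
 [ 0.000e+00  0.000e+00  0.000e+00  1.000e+00]]
[[ 0.982  0.109 -0.154  0.363]
 [-0.188  0.646 -0.74  -0.996]
 [ 0.019  0.756  0.655  0.977]
 [ 0.     0.     0.     1.   ]]
{'clock': np.float64(0.1), 'q': array([-1.28 ,  0.69 , -0.195,  1.566,  0.157,  0.902, -0.215]), 'qd': array([-0.001, -0.002, -0.001, -0.004,  0.001, -0.   ,  0.   ]), 'joint_torque': array([-3.0000e-03, -5.2851e+01, -1.2710e+00, -1.5384e+01, -5.3000e-02,
        2.0000e-03,  0.0000e+00]), 'tool_pos': array([0.159, 0.604, 0.21 ]), 'eef_rot': array([ 0.128,  0.992, -0.001, -0.   ]), 'contact_force': array([0.129, 0.093, 0.087]), 'moment': array([-0.009,  0.008,  0.002]), 'finger_force': np.float64(0.0), 'opening': np.float64(0.998)}
```

View pics/top0.png

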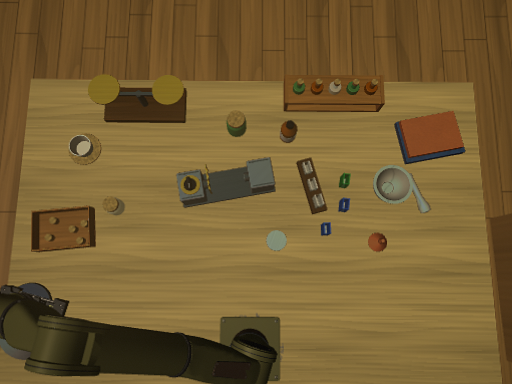

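View pics/side0.png

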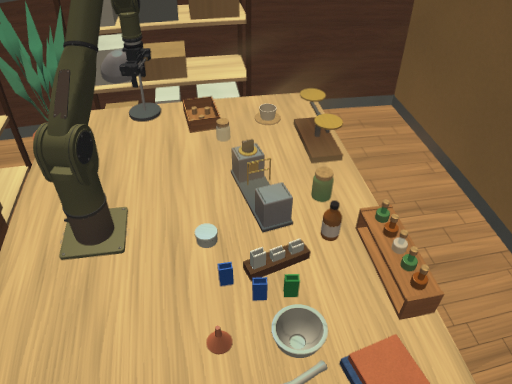

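Top: photometer from about (180,185) (lamp and knob) to (272,175); rack around (312,186), with three cells. I'll enlarge both views.

```bash
python3 - <<'E'
import cv2,numpy as np
a=cv2.imread('pics/top0.png')[145:220,170:335]; b=cv2.imread('pics/side0.png')[130:280,200:320]
a=cv2.resize(a,None,fx=4.8,fy=4.8,interpolation=cv2.INTER_CUBIC)
cv2.imwrite('pics/c1.png',a)
cv2.imwrite('pics/c2.png',cv2.resize(b,None,fx=4,fy=4,interpolation=cv2.INTER_CUBIC))
E
```

```text
(no output)
```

View pics/c1.png

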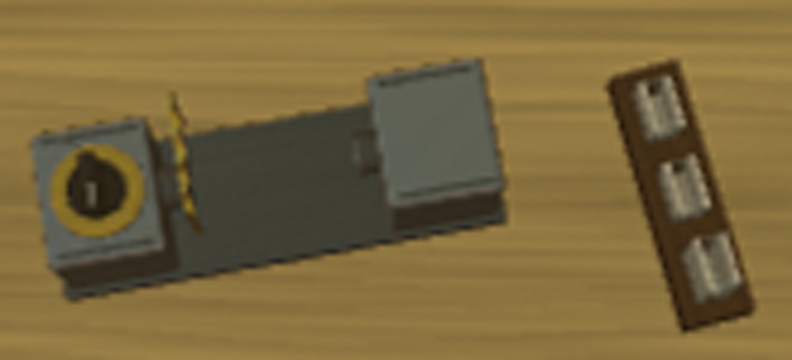

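View pics/c2.png

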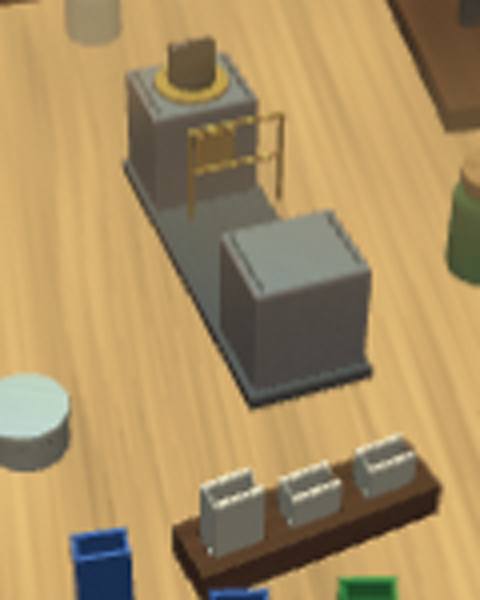

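Crop c1 shows the photometer housings and the rack; crop c2 shows that the tall cell is in the pocket nearest the robot (crop (232,512)). Next I fit the poses.

```bash
cat > fit.py <<'E'
from h import *
from scipy.optimize import least_squares
def t(p,k,o): return (np.array(p)+.5)/k-.5+o
T,S=load('top0'),load('side0'); a=lambda p:t(p,4.8,[170,145]); b=lambda p:t(p,4,[200,130])
def box(cx,cy,hx,hy,z,order): return [[cx+i*hx,cy+j*hy,z] for i,j in order]
o=[(1,1),(1,-1),(-1,-1),(-1,1)]  # top view: TL,TR,BR,BL (img up=+x, right=-y)
ph=[(T,a([(33,137),(145,118),(165,240),(55,265)]),box(0,.122,.05,.0425,.12,o)),
 (T,a([(370,77),(482,60),(500,188),(392,208)]),box(0,-.122,.05,.0425,.12,o)),
 (S,b([(222,235),(330,212),(369,268),(260,296)]),box(0,-.122,.05,.0425,.12,[(-1,1),(1,1),(1,-1),(-1,-1)])),
 (S,b([(126,73),(220,55),(257,97),(162,120)]),box(0,.122,.05,.0425,.12,[(-1,1),(1,1),(1,-1),(-1,-1)]))]
rk=[(T,a([(610,80),(680,60),(753,308),(685,330)]),box(0,0,.1,.027,.032,o)),
 (S,b([(175,527),(440,487),(203,563)]),box(0,0,.1,.027,.032,[(-1,1),(1,-1),(-1,-1)])),
 (T,a([(683,242),(722,232),(743,290),(703,303)]),box(-.064,0,.02,.012,.085,o))]
def w(p,X): c,s=np.cos(p[2]),np.sin(p[2]); X=np.array(X); return X@np.array([[c,s,0],[-s,c,0],[0,0,1]])+[p[0],p[1],0]
for n,d,p0 in(('ph',ph,(.6,.1,.15)),('rk',rk,(.6,-.2,.15))):
    f=lambda p:np.concatenate([(proj(s,w(p,X))-uv).ravel() for s,uv,X in d])
    r=least_squares(f,p0,loss='soft_l1'); p=r.x; print(n,p.round(4)); print(f(p).round(1))
    if n=='ph': print('knob',w(p,[[0,.122,.157],[0,0,.09]]))
    else: print('tall',w(p,[[-.064,0,.01]]))
st=get_state(); print(R.from_quat(st['eef_rot']).as_matrix().round(3))
E
python3 fit.py
```

```text
ph [0.5661 0.0852 0.188 ]
[-0.7 -0.6  0.5 -1.   0.9  1.8 -0.9  1.1 -1.  -0.5 -0.1 -1.2  1.6  0.
 -0.4  0.2 -1.2 -0.3  0.3 -1.4  1.3  0.8 -1.1  1.3 -0.5 -0.5  1.7 -1.3
  0.8  0.8 -2.   0.8]
knob [[0.5432747  0.20505137 0.157     ]
 [0.5660761  0.08520106 0.09      ]]
rk [ 0.5623 -0.2201  0.2673]
[-0.1 -0.6 -0.5 -0.1  0.   0.6 -0.3 -0.1 -1.5 -0.6 -0.1 -0.  -0.9  3.6
  1.6 -0.3  0.1  0.1 -1.  -1.   0.7 -2. ]
tall [[ 0.50053351 -0.23702972  0.01      ]]
[[-0.967  0.254 -0.   ]
 [ 0.254  0.967 -0.002]
 [-0.    -0.002 -1.   ]]
```

Call:
{"fn": "send_rows", "kwargs": {"motion": [{"x": -3, "y": -1.8, "z": -1.5}, {"x": -4, "y": -2.4, "z": -1.5}, {"x": -4, "y": -2.4, "z": -1}, {"x": -4, "y": -2.4, "z": -1}, {"x": -4, "y": -2.4, "z": -1}]}}

```text
schema error: expected keys x, y, z, rx, ry, rz, jaw
```

Call:
{"fn": "send_rows", "kwargs": {"motion": [{"x": -4, "y": -2.4}, {"x": -4, "y": -2.4}, {"x": -4, "y": -2.4}, {"x": -4, "y": -2.4}, {"x": -3, "y": -2}]}}

```text
schema error: expected keys x, y, z, rx, ry, rz, jaw
```

Call:
{"fn": "send_rows", "kwargs": {"motion": [{"rz": -0.148}, {"rz": -0.148}, {"rz": -0.148}, {"x": 0}, {"x": 0}]}}

```text
schema error: expected keys x, y, z, rx, ry, rz, jaw
```

```bash
python3 - <<'E'
from h import *
s=snap('wrist','w1'); st=get_state(); print(st['tool_pos'],R.from_quat(st['eef_rot']).as_matrix().round(3),st['q'].round(2)); print(np.round(s['extrinsics'],3))
E
```

```text
[0.15862383 0.6040176  0.20970514] [[-0.967  0.254 -0.   ]
 [ 0.254  0.967 -0.001]
 [-0.    -0.001 -1.   ]] [-1.28  0.69 -0.19  1.57  0.16  0.9  -0.22]
[[ 0.254 -0.918 -0.303  0.08 ]
 [ 0.967  0.24   0.082  0.624]
 [-0.002 -0.314  0.949  0.384]
 [ 0.     0.     0.     1.   ]]
```

View pics/w1.png

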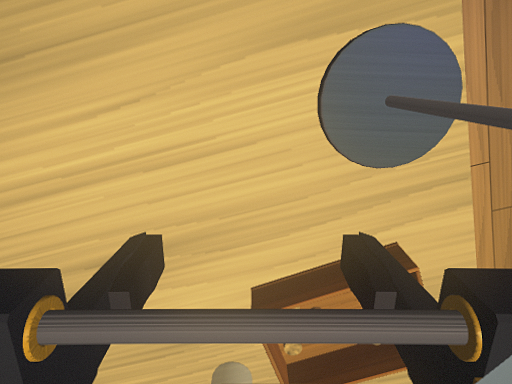

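All seven keys are required, so nothing moved. The wrist view only shows the fingers and a stand base; I'll send the move again.

Call:
{"fn": "send_rows", "kwargs": {"motion": [{"x": -3, "y": -1.8, "z": -1.5, "rx": 0, "ry": 0, "rz": 0, "jaw": 8.8}, {"x": -4, "y": -2.4, "z": -1.5, "rx": 0, "ry": 0, "rz": 0, "jaw": 8.8}, {"x": -4, "y": -2.4, "z": -1, "rx": 0, "ry": 0, "rz": 0, "jaw": 8.8}, {"x": -4, "y": -2.4, "z": -1, "rx": 0, "ry": 0, "rz": 0, "jaw": 8.8}, {"x": -4, "y": -2.4, "z": -1, "rx": 0, "ry": 0, "rz": 0, "jaw": 8.8}]}}

```text
clock: 0.65
tool_pos: [0.3146, 0.4443, 0.2706]
eef_rot: [0.128, 0.992, -0.0, 0.0]
contact_force: [0.7, 0.2, -0.3]
opening: 0.995
finger_force: 0.0
```

Call:
{"fn": "send_rows", "kwargs": {"motion": [{"x": -4, "y": -2.4, "z": 0, "rx": 0, "ry": 0, "rz": 0, "jaw": 8.8}, {"x": -4, "y": -2.4, "z": 0, "rx": 0, "ry": 0, "rz": 0, "jaw": 8.8}, {"x": -4, "y": -2.4, "z": 0, "rx": 0, "ry": 0, "rz": 0, "jaw": 8.8}, {"x": -3, "y": -2, "z": 0, "rx": 0, "ry": 0, "rz": 0, "jaw": 8.8}, {"x": -2, "y": -2, "z": 0, "rx": 0, "ry": 0, "rz": 0, "jaw": 8.8}]}}

```text
clock: 1.15
tool_pos: [0.4516, 0.292, 0.27]
eef_rot: [0.13, 0.992, -0.0, 0.0]
contact_force: [0.2, -0.5, 0.2]
opening: 0.998
finger_force: 0.0
```

Call:
{"fn": "send_rows", "kwargs": {"motion": [{"x": 0, "y": 0, "z": 0, "rx": 0, "ry": 0, "rz": -0.148, "jaw": 8.8}, {"x": 0, "y": 0, "z": 0, "rx": 0, "ry": 0, "rz": -0.148, "jaw": 8.8}, {"x": 0, "y": 0, "z": 0, "rx": 0, "ry": 0, "rz": -0.148, "jaw": 8.8}, {"x": 0, "y": 0, "z": 0, "rx": 0, "ry": 0, "rz": 0, "jaw": 8.8}, {"x": 0, "y": 0, "z": 0, "rx": 0, "ry": 0, "rz": 0, "jaw": 8.8}]}}

```text
clock: 1.65
tool_pos: [0.4494, 0.2943, 0.2701]
eef_rot: [-0.092, 0.996, -0.0, -0.0]
contact_force: [0.5, 0.1, 1.0]
opening: 1.002
finger_force: 0.0
```

```bash
python3 - <<'E'
from h import *
s=snap('wrist','w2'); st=get_state(); print(st['tool_pos'],R.from_quat(st['eef_rot']).as_matrix().round(3),st['q'].round(2)); print(np.round(s['extrinsics'],3))
E
```

```text
[0.44946223 0.29440474 0.27018973] [[-0.983 -0.183 -0.   ]
 [-0.183  0.983 -0.   ]
 [ 0.    -0.    -1.   ]] [-0.44  0.51 -0.35  1.75  0.22  0.92  0.87]
[[-0.183 -0.934 -0.308  0.37 ]
 [ 0.983 -0.174 -0.057  0.279]
 [-0.001 -0.313  0.95   0.444]
 [ 0.     0.     0.     1.   ]]
```

View pics/w2.png

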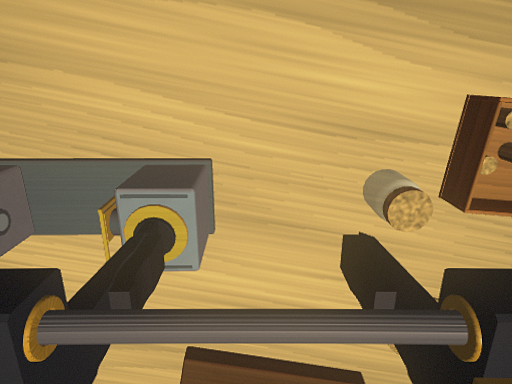

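The wrist view shows the lamp housing top at about (116,190) to (200,268) and the knob's brass disc centred near (156,233), partly behind the left finger. I'll refine the fit with these points.

```bash
cat > fit2.py <<'E'
from h import *
from scipy.optimize import least_squares
W=load('w2')
P=[[-.05,.0795,.12],[-.05,.1645,.12],[.05,.1645,.12],[-.055,.17,.015],[0,.122,.128]]
uv=np.array([(116,191),(190,187),(200,268),(212,158),(156,232)],float)
c=lambda p:np.array([[np.cos(p[2]),np.sin(p[2]),0],[-np.sin(p[2]),np.cos(p[2]),0],[0,0,1]])
f=lambda p:(proj(W,np.array(P)@c(p)+[p[0],p[1],0])-uv).ravel()
r=least_squares(f,(.566,.085,.188),loss='soft_l1'); p=r.x; print(p,f(p).round(1))
for d in (-.01,-.02): print(onz(W,(0,160),.015),onz(W,(212,158),.015)); break
print('knob',np.array([[0,.122,.157],[0,0,.09]])@c(p)+[p[0],p[1],0])
E
python3 fit2.py
```

```text
[0.56787509 0.08846118 0.20514304] [-4.7 -3.   4.  -0.7  0.7  2.9 -0.9 -0.1 -0.   2.6]
[ 0.53323314 -0.02771003  0.015     ] [0.47929827 0.24487569 0.015     ]
knob [[0.54302281 0.20790306 0.157     ]
 [0.56787509 0.08846118 0.09      ]]
```

Call:
{"fn": "send_rows", "kwargs": {"motion": [{"x": -1.5, "y": -2, "z": 1, "rx": 0, "ry": 0, "rz": -0.01, "jaw": 8.8}, {"x": -2, "y": -2.75, "z": 1, "rx": 0, "ry": 0, "rz": 0, "jaw": 8.8}, {"x": -2, "y": -2.75, "z": 1.5, "rx": 0, "ry": 0, "rz": 0, "jaw": 8.8}, {"x": -2.1, "y": -2.75, "z": 1.5, "rx": 0, "ry": 0, "rz": 0, "jaw": 8.8}, {"x": 0, "y": 0, "z": 1.5, "rx": 0, "ry": 0, "rz": 0, "jaw": 8.8}]}}

```text
clock: 2.2
tool_pos: [0.5482, 0.2032, 0.2043]
eef_rot: [-0.093, 0.996, -0.002, 0.001]
contact_force: [0.6, 0.1, 0.8]
opening: 1.0
finger_force: 0.0
```

Call:
{"fn": "send_rows", "kwargs": {"motion": [{"x": 0, "y": 0, "z": 0, "rx": 0, "ry": 0, "rz": 0, "jaw": 8.8}, {"x": 0, "y": 0, "z": 0, "rx": 0, "ry": 0, "rz": 0, "jaw": 8.8}, {"x": 0, "y": 0, "z": 0, "rx": 0, "ry": 0, "rz": 0, "jaw": 8.8}, {"x": 0, "y": 0, "z": 0, "rx": 0, "ry": 0, "rz": 0, "jaw": 8.8}, {"x": 0, "y": 0, "z": 0, "rx": 0, "ry": 0, "rz": 0, "jaw": 8.8}]}}

```text
clock: 2.7
tool_pos: [0.544, 0.2094, 0.206]
eef_rot: [-0.099, 0.995, 0.0, 0.001]
contact_force: [-0.5, 0.2, -0.5]
opening: 0.999
finger_force: 0.0
```

```bash
python3 - <<'E'
from h import *
s=snap('wrist','w3'); st=get_state(); print(st['tool_pos'],R.from_quat(st['eef_rot']).as_euler('zyx').round(3))
p=(.566,.089,.195)
c=np.array([[np.cos(p[2]),np.sin(p[2]),0],[-np.sin(p[2]),np.cos(p[2]),0],[0,0,1]])
q=proj(s,np.array([[-.021,.115,.164],[.021,.115,.164],[.021,.129,.164],[-.021,.129,.164]])@c+[p[0],p[1],0]); print(q)
E
```

```text
[0.54394573 0.20921297 0.20590323] [ 2.944e+00  1.000e-03 -3.141e+00]
[[242.47903731 168.6294076 ]
 [242.82242451 225.43294567]
 [262.41854749 225.49261786]
 [263.23007419 168.69467645]]
```

View pics/w3.png

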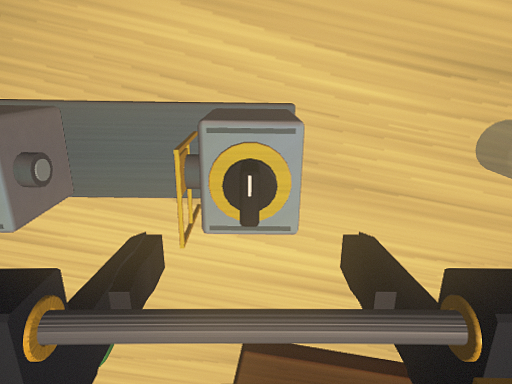

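The bar's top spans about columns 240-259 and rows 165-227, aligned with the tool's x and 2 mm from the fit. Next: descend and grip.

Call:
{"fn": "send_rows", "kwargs": {"motion": [{"x": 0.1, "y": -0.27, "z": 1, "rx": 0, "ry": 0, "rz": 0, "jaw": 8.8}, {"x": 0, "y": 0, "z": 1.5, "rx": 0, "ry": 0, "rz": 0, "jaw": 6}, {"x": 0, "y": 0, "z": 1.5, "rx": 0, "ry": 0, "rz": 0, "jaw": 5}, {"x": 0, "y": 0, "z": 1.0, "rx": 0, "ry": 0, "rz": 0, "jaw": 4}, {"x": 0, "y": 0, "z": 0.5, "rx": 0, "ry": 0, "rz": 0, "jaw": 3}], "grip_force": 50}}

```text
clock: 3.25
tool_pos: [0.5429, 0.2054, 0.149]
eef_rot: [-0.098, 0.995, -0.0, -0.001]
contact_force: [0.2, -0.2, 0.3]
opening: 0.658
finger_force: 0.0
```

Call:
{"fn": "send_rows", "kwargs": {"motion": [{"x": 0, "y": 0, "z": 0, "rx": 0, "ry": 0, "rz": 0, "jaw": 2.5}, {"x": 0, "y": 0, "z": 0, "rx": 0, "ry": 0, "rz": 0, "jaw": 2}, {"x": 0, "y": 0, "z": 0, "rx": 0, "ry": 0, "rz": 0, "jaw": 1}, {"x": 0, "y": 0, "z": 0, "rx": 0, "ry": 0, "rz": 0, "jaw": 0.5}, {"x": 0, "y": 0, "z": 0, "rx": 0, "ry": 0, "rz": 0, "jaw": 0.5}], "grip_force": 50}}

```text
clock: 3.75
tool_pos: [0.5438, 0.206, 0.1507]
eef_rot: [-0.098, 0.995, 0.0, 0.0]
contact_force: [-1.0, -0.1, 0.7]
opening: 0.206
finger_force: 0.0
```

Call:
{"fn": "send_rows", "kwargs": {"motion": [{"x": 0, "y": 0, "z": 0, "rx": 0, "ry": 0, "rz": 0, "jaw": 0.5}, {"x": 0, "y": 0, "z": 0, "rx": 0, "ry": 0, "rz": 0, "jaw": 0.5}, {"x": 0, "y": 0, "z": 0, "rx": 0, "ry": 0, "rz": 0, "jaw": 0.5}, {"x": 0, "y": 0, "z": 0, "rx": 0, "ry": 0, "rz": 0, "jaw": 0.5}, {"x": 0, "y": 0, "z": 0, "rx": 0, "ry": 0, "rz": 0, "jaw": 0.5}], "grip_force": 50}}

```text
clock: 4.25
tool_pos: [0.5435, 0.2059, 0.1503]
eef_rot: [-0.098, 0.995, 0.0, -0.0]
contact_force: [-0.2, -0.4, -0.6]
opening: 0.061
finger_force: 0.0
```

The jaws closed to 5 mm with no pad force, so the bar is not between them. I'll look.

```bash
python3 - <<'E'
from h import *
s=snap('wrist','w4'); st=get_state(); print(st['tool_pos'],R.from_quat(st['eef_rot']).as_euler('zyx').round(3),st['finger_force'],st['opening'],st['moment'])
W=load('w3')
for z in(.12,.13,.164): print(z,proj(W,[[.5426,.2085,z]]))
print(proj(s,[st['tool_pos']]),proj(s,[[.543,.2065,.164]]))
a=cv2.imread('pics/w3.png')[90:250,180:320]; b=s['img'][:,:,::-1][90:384,130:390]
a=cv2.resize(a,(525,600)); b=cv2.resize(b,None,fx=1,fy=1); o=np.zeros((600,785,3),np.uint8); o[:,:525]=a; o[:294,525:]=b
cv2.imwrite('pics/c4.png',o)
E
```

```text
[0.54350234 0.20589082 0.15029731] [ 2.944 -0.    -3.142] 0.0 0.054979129140128515 [-0.02196533  0.0016274   0.01560217]
0.12 [[252.35699693 179.50372084]]
0.13 [[252.36579287 183.21853686]]
0.164 [[252.40114668 198.14045214]]
[[253.56884315 226.01317847]] [[254.96662918 236.28983151]]
```

View pics/c4.png

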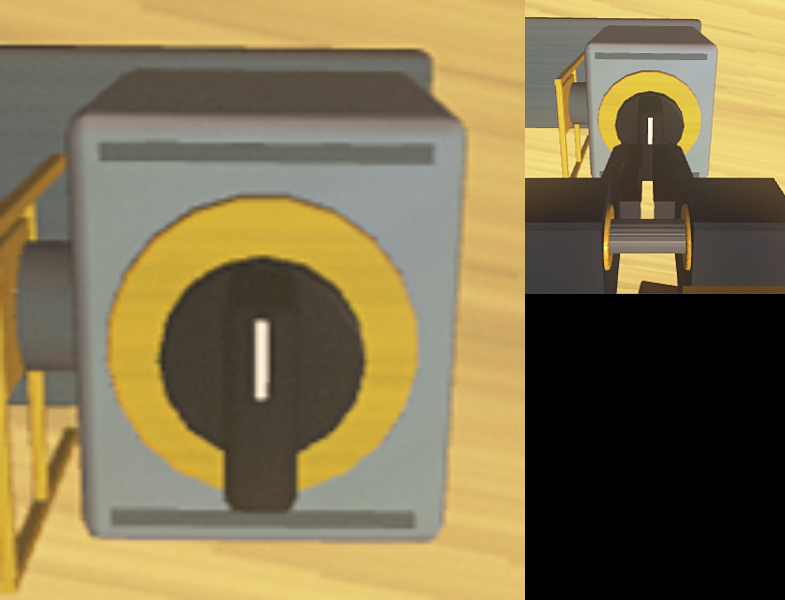

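The left panel (w3) confirms the bar where the fit puts it. In the right panel (w4) the fingertips, near row 235, are still above the bar. Tip spacing and row suggest they sit about 3-4 cm higher than the nominal TCP implies. I'll reopen and descend in small, force-checked steps.

Call:
{"fn": "send_rows", "kwargs": {"motion": [{"x": 0, "y": 0, "z": 0, "rx": 0, "ry": 0, "rz": 0, "jaw": 4.5}, {"x": 0, "y": 0, "z": 0, "rx": 0, "ry": 0, "rz": 0, "jaw": 4.5}, {"x": 0, "y": 0, "z": 0, "rx": 0, "ry": 0, "rz": 0, "jaw": 4.5}, {"x": 0, "y": 0, "z": 0, "rx": 0, "ry": 0, "rz": 0, "jaw": 4.5}, {"x": 0, "y": 0, "z": 0.3, "rx": 0, "ry": 0, "rz": 0, "jaw": 4.5}]}}

```text
clock: 4.8
tool_pos: [0.5438, 0.206, 0.1475]
eef_rot: [-0.098, 0.995, 0.0, 0.0]
contact_force: [0.3, -0.7, 0.3]
opening: 0.487
finger_force: 0.0
```

Call:
{"fn": "send_rows", "kwargs": {"motion": [{"x": 0, "y": 0, "z": 0.2, "rx": 0, "ry": 0, "rz": 0, "jaw": 4.5}, {"x": 0, "y": 0, "z": 0.2, "rx": 0, "ry": 0, "rz": 0, "jaw": 4.5}, {"x": 0, "y": 0, "z": 0.2, "rx": 0, "ry": 0, "rz": 0, "jaw": 4.5}, {"x": 0, "y": 0, "z": 0, "rx": 0, "ry": 0, "rz": 0, "jaw": 4.5}, {"x": 0, "y": 0, "z": 0, "rx": 0, "ry": 0, "rz": 0, "jaw": 4.5}]}}

```text
clock: 5.3
tool_pos: [0.5435, 0.2059, 0.1413]
eef_rot: [-0.098, 0.995, 0.0, -0.0]
contact_force: [0.2, 0.1, -0.7]
opening: 0.511
finger_force: 0.0
```

```bash
python3 - <<'E'
from h import *
st=get_state(); print(st['tool_pos'],st['contact_force'],st['opening'])
s=snap('side','s5'); t=snap('top','t5')
p=st['tool_pos']; z=np.array([0,0,1])
for h in (-.011,0,.03): print(h,proj(s,[p+h*z]),proj(t,[p+h*z]))
c=proj(s,[p])[0].astype(int); x,y=c
a=s['img'][:,:,::-1][y-50:y+30,x-50:x+50]; cv2.imwrite('pics/c5.png',cv2.resize(a,(750,600),interpolation=cv2.INTER_CUBIC)); print(x-50,y-50)
E
```

```text
[0.54351168 0.20587993 0.14127982] [ 0.20823386  0.0891882  -0.72900497] 0.5107583907705452
-0.011 [[247.49177895 148.52137855]] [[189.63028781 183.7867221 ]]
0 [[247.46606671 145.98924284]] [[189.19057454 183.16250588]]
0.03 [[247.39575371 138.9634097 ]] [[187.95964326 181.41515739]]
197 95
```

View pics/c5.png

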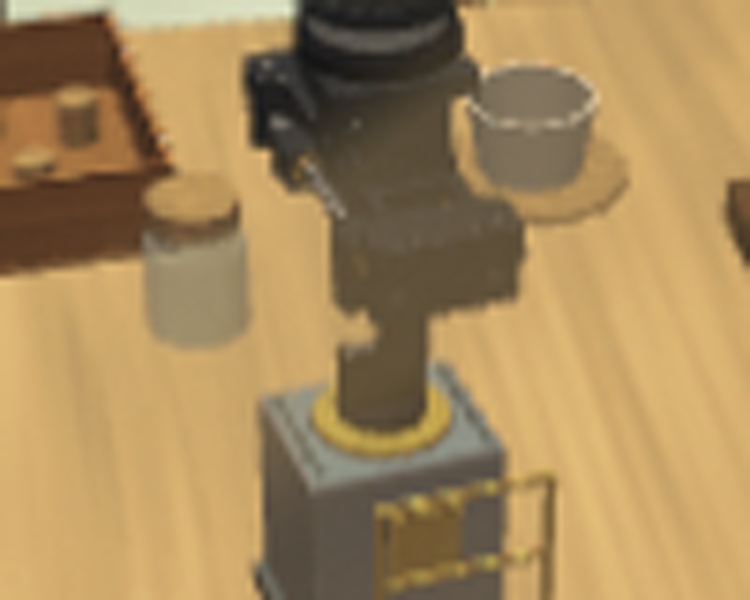

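Side crop: the bar's top-left is near (345,345) with the finger coming down beside it; where the tip ends is unclear. No force so far, so I go down another 1 cm.

Call:
{"fn": "send_rows", "kwargs": {"motion": [{"x": 0, "y": 0, "z": 0.2, "rx": 0, "ry": 0, "rz": 0, "jaw": 4.5}, {"x": 0, "y": 0, "z": 0.2, "rx": 0, "ry": 0, "rz": 0, "jaw": 4.5}, {"x": 0, "y": 0, "z": 0.2, "rx": 0, "ry": 0, "rz": 0, "jaw": 4.5}, {"x": 0, "y": 0, "z": 0.2, "rx": 0, "ry": 0, "rz": 0, "jaw": 4.5}, {"x": 0, "y": 0, "z": 0, "rx": 0, "ry": 0, "rz": 0, "jaw": 4.5}]}}

```text
clock: 5.9
tool_pos: [0.5433, 0.2058, 0.1329]
eef_rot: [-0.098, 0.995, -0.0, -0.0]
contact_force: [-1.1, 0.8, -0.4]
opening: 0.511
finger_force: 0.0
```

Call:
{"fn": "send_rows", "kwargs": {"motion": [{"x": 0, "y": 0, "z": 0.2, "rx": 0, "ry": 0, "rz": 0, "jaw": 4.5}, {"x": 0, "y": 0, "z": 0.2, "rx": 0, "ry": 0, "rz": 0, "jaw": 4.5}, {"x": 0, "y": 0, "z": 0.2, "rx": 0, "ry": 0, "rz": 0, "jaw": 4.5}, {"x": 0, "y": 0, "z": 0.2, "rx": 0, "ry": 0, "rz": 0, "jaw": 4.5}, {"x": 0, "y": 0, "z": 0, "rx": 0, "ry": 0, "rz": 0, "jaw": 4.5}]}}

```text
clock: 6.4
tool_pos: [0.5433, 0.2058, 0.125]
eef_rot: [-0.098, 0.995, -0.0, -0.0]
contact_force: [-0.0, -1.0, 0.4]
opening: 0.508
finger_force: 0.0
```

Still free with the nominal tip well below the disc, which confirms the offset. One more cm, then close.

Call:
{"fn": "send_rows", "kwargs": {"motion": [{"x": 0, "y": 0, "z": 0.25, "rx": 0, "ry": 0, "rz": 0, "jaw": 4.5}, {"x": 0, "y": 0, "z": 0.25, "rx": 0, "ry": 0, "rz": 0, "jaw": 4.5}, {"x": 0, "y": 0, "z": 0.25, "rx": 0, "ry": 0, "rz": 0, "jaw": 4}, {"x": 0, "y": 0, "z": 0.25, "rx": 0, "ry": 0, "rz": 0, "jaw": 3}, {"x": 0, "y": 0, "z": 0, "rx": 0, "ry": 0, "rz": 0, "jaw": 2}]}}

```text
clock: 6.9
tool_pos: [0.5433, 0.2057, 0.1149]
eef_rot: [-0.098, 0.995, -0.0, -0.0]
contact_force: [0.0, 0.3, 0.6]
opening: 0.29
finger_force: 0.0
```

Call:
{"fn": "send_rows", "kwargs": {"motion": [{"x": 0, "y": 0, "z": 0, "rx": 0, "ry": 0, "rz": 0, "jaw": 1}, {"x": 0, "y": 0, "z": 0, "rx": 0, "ry": 0, "rz": 0, "jaw": 0.5}, {"x": 0, "y": 0, "z": 0, "rx": 0, "ry": 0, "rz": 0, "jaw": 0.5}, {"x": 0, "y": 0, "z": 0, "rx": 0, "ry": 0, "rz": 0, "jaw": 0.5}, {"x": 0, "y": 0, "z": 0, "rx": 0, "ry": 0, "rz": 0, "jaw": 0.5}], "grip_force": 50}}

```text
clock: 7.4
tool_pos: [0.5433, 0.2072, 0.1153]
eef_rot: [-0.099, 0.995, 0.001, 0.0]
contact_force: [-2.2, 5.3, -1.8]
opening: 0.155
finger_force: 50.0
```

Gripped at 13.6 mm with 50 N. Now I turn it clockwise (+rz).

Call:
{"fn": "send_rows", "kwargs": {"motion": [{"x": 0, "y": 0.1, "z": 0, "rx": 0, "ry": 0, "rz": 0.08, "jaw": 0.5}, {"x": 0, "y": 0, "z": 0, "rx": 0, "ry": 0, "rz": 0.1, "jaw": 0.5}, {"x": 0, "y": 0, "z": 0, "rx": 0, "ry": 0, "rz": 0.1, "jaw": 0.5}, {"x": 0, "y": 0, "z": 0, "rx": 0, "ry": 0, "rz": 0.1, "jaw": 0.5}, {"x": 0, "y": 0, "z": 0, "rx": 0, "ry": 0, "rz": 0.1, "jaw": 0.5}]}}

```text
clock: 7.9
tool_pos: [0.5433, 0.2077, 0.1153]
eef_rot: [0.142, 0.99, 0.001, 0.0]
contact_force: [-0.4, 5.1, -3.4]
opening: 0.158
finger_force: 50.0
```

Call:
{"fn": "send_rows", "kwargs": {"motion": [{"x": 0, "y": 0, "z": 0, "rx": 0, "ry": 0, "rz": 0.12, "jaw": 0.5}, {"x": 0, "y": 0, "z": 0, "rx": 0, "ry": 0, "rz": 0.12, "jaw": 0.5}, {"x": 0, "y": 0, "z": 0, "rx": 0, "ry": 0, "rz": 0.12, "jaw": 0.5}, {"x": 0, "y": 0, "z": 0, "rx": 0, "ry": 0, "rz": 0.12, "jaw": 0.5}, {"x": 0, "y": 0, "z": 0, "rx": 0, "ry": 0, "rz": 0.1, "jaw": 0.5}]}}

```text
clock: 8.4
tool_pos: [0.5437, 0.2083, 0.1154]
eef_rot: [0.42, 0.908, 0.001, 0.0]
contact_force: [1.1, 5.0, -5.8]
opening: 0.154
finger_force: 50.0
```

```bash
python3 - <<'E'
from h import *
st=get_state(); print(st['tool_pos'],R.from_quat(st['eef_rot']).as_euler('zyx').round(3),st['contact_force'],st['moment'],st['opening'],st['q'].round(2))
E
```

```text
[0.54371956 0.20831516 0.11536285] [-2.276e+00  1.000e-03 -3.140e+00] [ 1.05220135  5.00596192 -5.79729717] [ 0.9751237  -0.10753343 -0.07132627] 0.15446800975682426 [-0.45  0.76  0.01  1.79 -0.02  0.59  0.28]
```

Turned 1.06 rad, past the detent, at the stop. Releasing and lifting straight up.

Call:
{"fn": "send_rows", "kwargs": {"motion": [{"x": 0, "y": 0, "z": 0, "rx": 0, "ry": 0, "rz": 0, "jaw": 3}, {"x": 0, "y": 0, "z": 0, "rx": 0, "ry": 0, "rz": 0, "jaw": 4.5}, {"x": 0, "y": 0, "z": 0, "rx": 0, "ry": 0, "rz": 0, "jaw": 4.5}, {"x": 0, "y": 0, "z": 0, "rx": 0, "ry": 0, "rz": 0, "jaw": 4.5}, {"x": 0, "y": 0, "z": -0.5, "rx": 0, "ry": 0, "rz": 0, "jaw": 4.5}]}}

```text
clock: 8.9
tool_pos: [0.5429, 0.2061, 0.1201]
eef_rot: [0.418, 0.908, -0.001, -0.0]
contact_force: [-0.9, 0.4, -0.6]
opening: 0.508
finger_force: 0.0
```

Call:
{"fn": "send_rows", "kwargs": {"motion": [{"x": 0, "y": 0, "z": -1.5, "rx": 0, "ry": 0, "rz": 0, "jaw": 4.5}, {"x": 0, "y": 0, "z": -2.5, "rx": 0, "ry": 0, "rz": 0, "jaw": 4.5}, {"x": 0, "y": 0, "z": -2.5, "rx": 0, "ry": 0, "rz": 0.1, "jaw": 4.5}, {"x": 0, "y": 0, "z": -2.5, "rx": 0, "ry": 0, "rz": 0.14, "jaw": 6}, {"x": 0, "y": 0, "z": -2, "rx": 0, "ry": 0, "rz": 0.14, "jaw": 7}]}}

```text
clock: 9.4
tool_pos: [0.5436, 0.2068, 0.2323]
eef_rot: [0.584, 0.811, 0.001, 0.0]
contact_force: [0.7, -0.1, -0.6]
opening: 0.67
finger_force: 0.0
```

Call:
{"fn": "send_rows", "kwargs": {"motion": [{"x": 0, "y": 0, "z": 0, "rx": 0, "ry": 0, "rz": 0.14, "jaw": 7}, {"x": 0, "y": 0, "z": 0, "rx": 0, "ry": 0, "rz": 0.14, "jaw": 7}, {"x": 0, "y": 0, "z": 0, "rx": 0, "ry": 0, "rz": 0.14, "jaw": 7}, {"x": 0, "y": 0, "z": 0, "rx": 0, "ry": 0, "rz": 0.14, "jaw": 7}, {"x": 0, "y": 0, "z": 0, "rx": 0, "ry": 0, "rz": 0.14, "jaw": 7}]}}

```text
clock: 9.9
tool_pos: [0.5432, 0.2068, 0.2308]
eef_rot: [0.827, 0.562, 0.0, -0.0]
contact_force: [-0.1, -0.5, 0.3]
opening: 0.794
finger_force: 0.0
```

Call:
{"fn": "send_rows", "kwargs": {"motion": [{"x": 0, "y": 0, "z": 0, "rx": 0, "ry": 0, "rz": 0.14, "jaw": 7}, {"x": 0, "y": 0, "z": 0, "rx": 0, "ry": 0, "rz": 0.14, "jaw": 7}, {"x": 0, "y": 0, "z": 0, "rx": 0, "ry": 0, "rz": 0.14, "jaw": 7}, {"x": 0, "y": 0, "z": 0, "rx": 0, "ry": 0, "rz": 0.14, "jaw": 7}, {"x": 0, "y": 0, "z": 0, "rx": 0, "ry": 0, "rz": 0.14, "jaw": 7}]}}

```text
clock: 10.4
tool_pos: [0.5432, 0.2069, 0.2307]
eef_rot: [0.97, 0.244, -0.0, -0.0]
contact_force: [0.1, 0.2, -0.9]
opening: 0.796
finger_force: 0.0
```

```bash
cat > go.py <<'E'
from h import *
import sys
# python go.py x y z heading -> remaining tool-frame move (cm, rad)
x,y,z,hd=map(float,sys.argv[1:5]); st=get_state(); M=R.from_quat(st['eef_rot']).as_matrix()
d=M.T@(np.array([x,y,z])-st['tool_pos'])*100; h=np.arctan2(M[1,0],M[0,0])
print('pos',st['tool_pos'].round(4),'head',h.round(3),'tilt',M[2,:2].round(4),'move cm',d.round(2),'rz',round((h-hd+np.pi)%(2*np.pi)-np.pi,3),'q',st['q'].round(2),'t',st['clock'],'F',st['contact_force'].round(1),'open',st['opening'])
E
python3 go.py .5005 -.237 .2 .267
python3 - <<'E'
from h import *
t=snap('top','t6'); s=snap('side','s6')
p=(.566,.089,.195)
c=np.array([[np.cos(p[2]),np.sin(p[2]),0],[-np.sin(p[2]),np.cos(p[2]),0],[0,0,1]])
a=load('side0')['img'].astype(int)
for sx in (0,.039):   # shutter centre patch, side view, before/after
    q=proj(s,np.array([[sx,.061,.09]])@c+[p[0],p[1],0])[0].round().astype(int); u,v=q
    print(sx,q,a[v-2:v+3,u-2:u+3].mean((0,1)).round(),s['img'][v-2:v+3,u-2:u+3].mean((0,1)).round())
E
```

```text
pos [0.5432 0.2069 0.2307] head 0.494 tilt [ 0.0001 -0.0006] move cm [-24.79  37.07   3.04] rz 0.227 q [-0.76  0.67  0.57  1.7  -0.44  0.9  -1.09] t 10.4 F [ 0.1  0.2 -0.9] open 0.7957248323171328
0 [253 167] [113.  88.  50.] [115. 103.  87.]
0.039 [263 164] [128. 109.  81.] [115.  90.  52.]
```

The shutter leaf has moved aside: the brass colour went from the 0 position to the 39 mm position. Now over to the rack.

Call:
{"fn": "send_rows", "kwargs": {"motion": [{"x": 0, "y": 0, "z": 0, "rx": 0, "ry": 0, "rz": 0.11, "jaw": 7}, {"x": 0, "y": 0, "z": 0, "rx": 0, "ry": 0, "rz": 0.117, "jaw": 7}, {"x": -1, "y": 2.6, "z": 0, "rx": 0, "ry": 0, "rz": 0, "jaw": 7}, {"x": -1.2, "y": 3.2, "z": 0, "rx": 0, "ry": 0, "rz": 0, "jaw": 7}, {"x": -1.2, "y": 3.2, "z": 0, "rx": 0, "ry": 0, "rz": 0, "jaw": 7}]}}

```text
clock: 11.0
tool_pos: [0.5345, 0.1103, 0.2305]
eef_rot: [0.99, 0.138, 0.0, -0.0]
contact_force: [0.2, 0.5, 0.7]
opening: 0.794
finger_force: 0.0
```

Call:
{"fn": "send_rows", "kwargs": {"motion": [{"x": -1.2, "y": 3.2, "z": 0, "rx": 0, "ry": 0, "rz": 0, "jaw": 7}, {"x": -1.2, "y": 3.2, "z": 0, "rx": 0, "ry": 0, "rz": 0, "jaw": 7}, {"x": -1.2, "y": 3.2, "z": 0, "rx": 0, "ry": 0, "rz": 0, "jaw": 7}, {"x": -1.2, "y": 3.2, "z": 0, "rx": 0, "ry": 0, "rz": 0, "jaw": 7}, {"x": -1.2, "y": 3.2, "z": 0, "rx": 0, "ry": 0, "rz": 0, "jaw": 7}]}}

```text
clock: 11.5
tool_pos: [0.5196, -0.0605, 0.2306]
eef_rot: [0.99, 0.138, 0.0, -0.0]
contact_force: [0.8, 0.3, -1.1]
opening: 0.8
finger_force: 0.0
```

Call:
{"fn": "send_rows", "kwargs": {"motion": [{"x": -1.2, "y": 3.2, "z": 0, "rx": 0, "ry": 0, "rz": 0, "jaw": 7}, {"x": -1.2, "y": 3.2, "z": 0, "rx": 0, "ry": 0, "rz": 0, "jaw": 7}, {"x": -1.2, "y": 3.2, "z": 0, "rx": 0, "ry": 0, "rz": 0, "jaw": 7}, {"x": 0, "y": 0, "z": 0, "rx": 0, "ry": 0, "rz": 0, "jaw": 7}, {"x": 0, "y": 0, "z": 0, "rx": 0, "ry": 0, "rz": 0, "jaw": 7}]}}

```text
clock: 12.0
tool_pos: [0.5108, -0.1619, 0.2305]
eef_rot: [0.991, 0.136, 0.0, -0.0]
contact_force: [0.3, 0.7, -0.3]
opening: 0.795
finger_force: 0.0
```

```bash
python3 go.py .5005 -.237 .12 .267
```

```text
pos [ 0.5108 -0.1619  0.2305] head 0.273 tilt [ 0.0005 -0.0005] move cm [-3.01  6.96 11.05] rz 0.006 q [-0.12  0.61  0.57  1.83 -0.43  0.83 -0.63] t 12.0 F [ 0.3  0.7 -0.3] open 0.7951223775275786
```

Call:
{"fn": "send_rows", "kwargs": {"motion": [{"x": -0.6, "y": 1.4, "z": 1, "rx": 0, "ry": 0, "rz": 0.006, "jaw": 7}, {"x": -0.8, "y": 1.9, "z": 2, "rx": 0, "ry": 0, "rz": 0, "jaw": 7}, {"x": -0.8, "y": 1.9, "z": 2, "rx": 0, "ry": 0, "rz": 0, "jaw": 7}, {"x": -0.8, "y": 1.8, "z": 2, "rx": 0, "ry": 0, "rz": 0, "jaw": 7}, {"x": 0, "y": 0, "z": 1, "rx": 0, "ry": 0, "rz": 0, "jaw": 7}]}}

```text
clock: 12.5
tool_pos: [0.4997, -0.2377, 0.1491]
eef_rot: [0.991, 0.132, -0.001, -0.0]
contact_force: [-0.1, 1.5, -0.3]
opening: 0.794
finger_force: 0.0
```

Call:
{"fn": "send_rows", "kwargs": {"motion": [{"x": 0, "y": 0, "z": 0, "rx": 0, "ry": 0, "rz": 0, "jaw": 7}, {"x": 0, "y": 0, "z": 0, "rx": 0, "ry": 0, "rz": 0, "jaw": 7}, {"x": 0, "y": 0, "z": 0, "rx": 0, "ry": 0, "rz": 0, "jaw": 7}, {"x": 0, "y": 0, "z": 0, "rx": 0, "ry": 0, "rz": 0, "jaw": 7}, {"x": 0, "y": 0, "z": 0, "rx": 0, "ry": 0, "rz": 0, "jaw": 7}]}}

```text
clock: 13.0
tool_pos: [0.501, -0.2363, 0.1508]
eef_rot: [0.991, 0.133, 0.0, 0.0]
contact_force: [0.7, -0.7, 0.3]
opening: 0.795
finger_force: 0.0
```

```bash
python3 go.py .5005 -.237 .12 .267; python3 - <<'E'
from h import *
s=snap('wrist','w7'); im=s['img'][:,:,::-1].copy()
p=(.5623,-.2201,.2673)
c=np.array([[np.cos(p[2]),np.sin(p[2]),0],[-np.sin(p[2]),np.cos(p[2]),0],[0,0,1]])
X=np.array([[-.084,.012,.085],[-.044,.012,.085],[-.044,-.012,.085],[-.084,-.012,.085],[-.1,.027,.032],[-.1,-.027,.032]])@c+[p[0],p[1],0]
q=proj(s,X); print(q.round(1)); im2=cv2.resize(im,(800,600),interpolation=cv2.INTER_CUBIC)
for a in q: cv2.circle(im2,tuple(int(v) for v in (a+.5)*1.5625-.5),2,(0,0,255),-1)
cv2.imwrite('pics/c7.png',im2)
E
```

```text
pos [ 0.501  -0.2363  0.1508] head 0.267 tilt [0.001  0.0003] move cm [-0.07  0.05  3.08] rz -0.0 q [ 0.09  0.73  0.47  1.86 -0.5   0.67 -0.45] t 13.0 F [ 0.7 -0.7  0.3] open 0.7945296497137494
[[236.1 215.1]
 [235.3 165.7]
 [267.4 165.7]
 [266.7 215.1]
 [223.1 208.7]
 [279.8 208.7]]
```

View pics/c7.png

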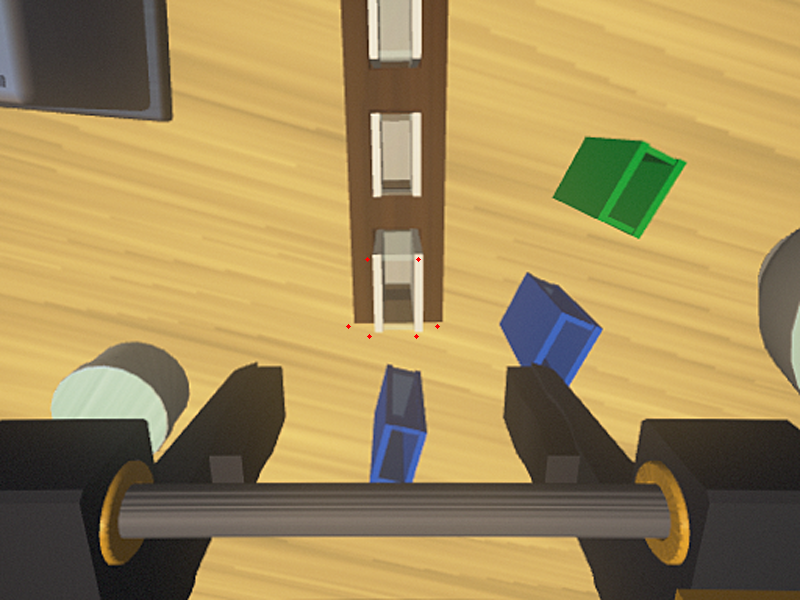

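The view shows the tall cell's rim at (373,254), (422,254), (422,332), (374,331) in the 800x600 picture, about 2.5 mm from the prediction. I'll unproject it, then descend.

```bash
python3 - <<'E'
from h import *
s=load('w7'); u=lambda x,y:((x+.5)/1.5625-.5,(y+.5)/1.5625-.5)
g=lambda x,y,z:onz(s,u(x,y),z)[:2]
r=[g(342,0,.032),g(448,0,.032),g(442,322,.032),g(354,322,.032)]
d=(r[0]+r[1]-r[2]-r[3]); print('rack yaw',np.arctan2(d[1],d[0]))
c=[g(373,254,.085),g(422,254,.085),g(422,332,.085),g(374,331,.085)]; print('cell',np.mean(c,0),[np.linalg.norm(c[i]-c[i-1]).round(4) for i in range(4)])
d=(c[0]+c[1]-c[2]-c[3]); y=np.arctan2(d[1],d[0]); print('cell yaw',y)
c2=[g(371,113,.06),g(422,113,.06),g(421,196,.06),g(371,196,.06)]; m=np.mean(c2,0)-np.mean(c,0); print('pocket pitch',np.linalg.norm(m),'yaw',np.arctan2(m[1],m[0]))
E
python3 go.py .5027 -.238 .05 .255
```

```text
rack yaw 0.2781756387721365
cell [ 0.5036951  -0.23854231] [np.float64(0.0396), np.float64(0.0233), np.float64(0.0402), np.float64(0.024)]
cell yaw 0.2754933048974191
pocket pitch 0.06377070351800883 yaw 0.27798887249050896
pos [ 0.5009 -0.2365  0.1507] head 0.267 tilt [0.0007 0.0002] move cm [ 0.13  0.19 10.07] rz 0.012 q [ 0.09  0.73  0.47  1.86 -0.5   0.67 -0.45] t 13.05 F [-0.5  0.1  0.2] open 0.7951606117902049
```

Call:
{"fn": "send_rows", "kwargs": {"motion": [{"x": 0.22, "y": 0.27, "z": 1, "rx": 0, "ry": 0, "rz": -0.01, "jaw": 7}, {"x": 0, "y": 0, "z": 1.5, "rx": 0, "ry": 0, "rz": 0, "jaw": 7}, {"x": 0, "y": 0, "z": 1.5, "rx": 0, "ry": 0, "rz": 0, "jaw": 7}, {"x": 0, "y": 0, "z": 1.5, "rx": 0, "ry": 0, "rz": 0, "jaw": 7}, {"x": 0, "y": 0, "z": 1.5, "rx": 0, "ry": 0, "rz": 0, "jaw": 7}]}}

```text
clock: 13.55
tool_pos: [0.5033, -0.2389, 0.079]
eef_rot: [0.99, 0.138, -0.0, -0.0]
contact_force: [0.8, 0.3, -0.9]
opening: 0.796
finger_force: 0.0
```

Call:
{"fn": "send_rows", "kwargs": {"motion": [{"x": 0, "y": 0, "z": 1.3, "rx": 0, "ry": 0, "rz": 0, "jaw": 7}, {"x": 0, "y": 0, "z": 1.2, "rx": 0, "ry": 0, "rz": 0, "jaw": 7}, {"x": 0, "y": 0, "z": 1, "rx": 0, "ry": 0, "rz": 0, "jaw": 7}, {"x": 0, "y": 0, "z": 0.5, "rx": 0, "ry": 0, "rz": 0, "jaw": 7}, {"x": 0, "y": 0, "z": 0, "rx": 0, "ry": 0, "rz": 0, "jaw": 7}]}}

```text
clock: 14.05
tool_pos: [0.503, -0.2387, 0.0397]
eef_rot: [0.991, 0.137, -0.0, -0.0]
contact_force: [-0.0, -0.2, 0.4]
opening: 0.793
finger_force: 0.0
```

```bash
python3 go.py .5037 -.2385 .022 .277
```

```text
pos [ 0.503  -0.2387  0.0397] head 0.276 tilt [-0.0006 -0.0008] move cm [0.07 0.   1.77] rz -0.001 q [ 0.18  0.89  0.31  1.91 -0.61  0.44 -0.35] t 14.05 F [-0.  -0.2  0.4] open 0.7933733971503903
```

Call:
{"fn": "send_rows", "kwargs": {"motion": [{"x": 0.07, "y": 0, "z": 0.6, "rx": 0, "ry": 0, "rz": 0, "jaw": 7}, {"x": 0, "y": 0, "z": 0.6, "rx": 0, "ry": 0, "rz": 0, "jaw": 6}, {"x": 0, "y": 0, "z": 0.6, "rx": 0, "ry": 0, "rz": 0, "jaw": 5}, {"x": 0, "y": 0, "z": 0, "rx": 0, "ry": 0, "rz": 0, "jaw": 4}, {"x": 0, "y": 0, "z": 0, "rx": 0, "ry": 0, "rz": 0, "jaw": 3.5}], "grip_force": 20}}

```text
clock: 14.55
tool_pos: [0.5039, -0.2386, 0.0221]
eef_rot: [0.991, 0.137, -0.0, -0.0]
contact_force: [0.8, -0.6, 0.2]
opening: 0.455
finger_force: 0.0
```

Call:
{"fn": "send_rows", "kwargs": {"motion": [{"x": 0, "y": 0, "z": 0, "rx": 0, "ry": 0, "rz": 0, "jaw": 3}, {"x": 0, "y": 0, "z": 0, "rx": 0, "ry": 0, "rz": 0, "jaw": 2.6}, {"x": 0, "y": 0, "z": 0, "rx": 0, "ry": 0, "rz": 0, "jaw": 2.4}, {"x": 0, "y": 0, "z": 0, "rx": 0, "ry": 0, "rz": 0, "jaw": 2.2}, {"x": 0, "y": 0, "z": 0, "rx": 0, "ry": 0, "rz": 0, "jaw": 1.5}], "grip_force": 20}}

```text
clock: 15.05
tool_pos: [0.5041, -0.2384, 0.0224]
eef_rot: [0.99, 0.138, 0.0, -0.0]
contact_force: [-0.6, 0.8, 1.2]
opening: 0.273
finger_force: 19.9
```

Call:
{"fn": "send_rows", "kwargs": {"motion": [{"x": 0, "y": 0, "z": 0, "rx": 0, "ry": 0, "rz": 0, "jaw": 1.5}, {"x": 0, "y": 0, "z": 0, "rx": 0, "ry": 0, "rz": 0, "jaw": 1.5}, {"x": 0, "y": 0, "z": 0, "rx": 0, "ry": 0, "rz": 0, "jaw": 1.5}, {"x": 0, "y": 0, "z": 0, "rx": 0, "ry": 0, "rz": 0, "jaw": 1.5}, {"x": 0, "y": 0, "z": 0, "rx": 0, "ry": 0, "rz": 0, "jaw": 1.5}], "grip_force": 20}}

```text
clock: 15.55
tool_pos: [0.5041, -0.2384, 0.0224]
eef_rot: [0.99, 0.138, 0.0, -0.0]
contact_force: [-0.9, 1.5, 4.8]
opening: 0.269
finger_force: 19.9
```

```bash
python3 go.py .5037 -.2385 .022 .277
```

```text
pos [ 0.5041 -0.2384  0.0224] head 0.276 tilt [ 0.0002 -0.0004] move cm [-0.04 -0.    0.04] rz -0.001 q [ 0.19  0.92  0.29  1.91 -0.62  0.4  -0.34] t 15.55 F [-0.9  1.5  4.8] open 0.26923686844140776
```

Cell gripped at 23.7 mm. I lift it straight out and refine the photometer pose from w3.

Call:
{"fn": "send_rows", "kwargs": {"motion": [{"x": 0, "y": 0, "z": -0.4, "rx": 0, "ry": 0, "rz": 0, "jaw": 1.5}, {"x": 0, "y": 0, "z": -0.8, "rx": 0, "ry": 0, "rz": 0, "jaw": 1.5}, {"x": 0, "y": 0, "z": -1, "rx": 0, "ry": 0, "rz": 0, "jaw": 1.5}, {"x": 0, "y": 0, "z": -1, "rx": 0, "ry": 0, "rz": 0, "jaw": 1.5}, {"x": 0, "y": 0, "z": -1, "rx": 0, "ry": 0, "rz": 0, "jaw": 1.5}]}}

```text
clock: 16.05
tool_pos: [0.5042, -0.2388, 0.0654]
eef_rot: [0.991, 0.137, 0.0, 0.0]
contact_force: [-0.1, 0.7, -1.1]
opening: 0.272
finger_force: 19.9
```

Call:
{"fn": "send_rows", "kwargs": {"motion": [{"x": 0, "y": 0, "z": -1.5, "rx": 0, "ry": 0, "rz": 0, "jaw": 1.5}, {"x": 0, "y": 0, "z": -2, "rx": 0, "ry": 0, "rz": 0, "jaw": 1.5}, {"x": 0, "y": 0, "z": -2.5, "rx": 0, "ry": 0, "rz": 0, "jaw": 1.5}, {"x": 0, "y": 0, "z": -2.5, "rx": 0, "ry": 0, "rz": 0, "jaw": 1.5}, {"x": 0, "y": 0, "z": -2.5, "rx": 0, "ry": 0, "rz": 0, "jaw": 1.5}]}}

```text
clock: 16.55
tool_pos: [0.5038, -0.2385, 0.176]
eef_rot: [0.991, 0.137, 0.0, 0.0]
contact_force: [0.2, -0.4, -0.5]
opening: 0.272
finger_force: 19.9
```

Call:
{"fn": "send_rows", "kwargs": {"motion": [{"x": 0, "y": 0, "z": -2.5, "rx": 0, "ry": 0, "rz": 0, "jaw": 1.5}, {"x": 0, "y": 0, "z": -2, "rx": 0, "ry": 0, "rz": -0.06, "jaw": 1.5}, {"x": 0, "y": 0, "z": -1, "rx": 0, "ry": 0, "rz": -0.1, "jaw": 1.5}, {"x": 0, "y": 0, "z": 0, "rx": 0, "ry": 0, "rz": -0.12, "jaw": 1.5}, {"x": 0, "y": 0, "z": 0, "rx": 0, "ry": 0, "rz": -0.12, "jaw": 1.5}]}}

```text
clock: 17.05
tool_pos: [0.5039, -0.2387, 0.2305]
eef_rot: [0.943, 0.334, 0.0, 0.0]
contact_force: [-0.3, 0.5, -1.5]
opening: 0.27
finger_force: 19.9
```

```bash
cat > fit3.py <<'E'
from h import *
from scipy.optimize import least_squares
W=load('w3'); k=3.75; u=lambda a:(np.array(a,float)+.5)/k-.5+[180,90]
P=[[-.05,.0795,.12],[-.05,.1645,.12],[.05,.1645,.12],[.05,.0795,.12],[-.055,.17,.015],[0.021,.115,.164],[.021,.129,.164]]
uv=u([(72,115),(466,120),(441,543),(88,540),(434,47),(226,512),(297,512)])
c=lambda p:np.array([[np.cos(p[2]),np.sin(p[2]),0],[-np.sin(p[2]),np.cos(p[2]),0],[0,0,1]])
f=lambda p:(proj(W,np.array(P)@c(p)+[p[0],p[1],0])-uv).ravel()
r=least_squares(f,(.566,.085,.188),loss='soft_l1'); p=r.x; print(p,f(p).round(1))
print('knob',np.array([[0,.122,.157]])@c(p)+[p[0],p[1],0])
e=[onz(W,q,.015) for q in ((4,101.5),(294,102.5))]; d=e[1]-e[0]; print('edge yaw',np.arctan2(-d[0],d[1]))
E
python3 fit3.py; python3 go.py .5665 .0875 .24 1.768
```

```text
[0.56702693 0.0869232  0.19264851] [-3.7 -2.1  1.2 -2.8  1.4  1.1 -2.4  1.4  0.3  0.  -0.3  0.4  0.4  0.5]
knob [[0.54366893 0.20666628 0.157     ]]
edge yaw 0.19825209894674092
pos [ 0.5039 -0.2387  0.2305] head 0.681 tilt [0.0005 0.0011] move cm [ 25.39 -21.41  -0.96] rz -1.087 q [ 0.1   0.61  0.43  1.77 -0.33  0.84 -0.2 ] t 17.05 F [-0.3  0.5 -1.5] open 0.2701040873786186
```

Call:
{"fn": "send_rows", "kwargs": {"motion": [{"x": 0, "y": 0, "z": 0, "rx": 0, "ry": 0, "rz": -0.13, "jaw": 1.5}, {"x": 0, "y": 0, "z": 0, "rx": 0, "ry": 0, "rz": -0.13, "jaw": 1.5}, {"x": 0, "y": 0, "z": 0, "rx": 0, "ry": 0, "rz": -0.13, "jaw": 1.5}, {"x": 0, "y": 0, "z": 0, "rx": 0, "ry": 0, "rz": -0.13, "jaw": 1.5}, {"x": 0, "y": 0, "z": 0, "rx": 0, "ry": 0, "rz": -0.13, "jaw": 1.5}]}}

```text
clock: 17.55
tool_pos: [0.5036, -0.2388, 0.23]
eef_rot: [0.787, 0.617, -0.0, 0.0]
contact_force: [-0.4, -0.3, -1.8]
opening: 0.27
finger_force: 19.9
```

Call:
{"fn": "send_rows", "kwargs": {"motion": [{"x": 0, "y": 0, "z": 0, "rx": 0, "ry": 0, "rz": -0.13, "jaw": 1.5}, {"x": 0, "y": 0, "z": 0, "rx": 0, "ry": 0, "rz": -0.13, "jaw": 1.5}, {"x": 0, "y": 0, "z": 0, "rx": 0, "ry": 0, "rz": -0.12, "jaw": 1.5}, {"x": 0, "y": 0, "z": 0, "rx": 0, "ry": 0, "rz": -0.055, "jaw": 1.5}, {"x": 0, "y": 0, "z": 0, "rx": 0, "ry": 0, "rz": 0, "jaw": 1.5}]}}

```text
clock: 18.05
tool_pos: [0.5035, -0.2389, 0.2299]
eef_rot: [0.637, 0.771, -0.0, 0.0]
contact_force: [-0.6, 0.6, -1.2]
opening: 0.27
finger_force: 19.9
```

```bash
python3 go.py .567 .0873 .23 1.766
```

```text
pos [ 0.5035 -0.2389  0.2299] head 1.76 tilt [-0.0003 -0.0001] move cm [ 3.084e+01  1.238e+01 -2.000e-02] rz -0.006 q [ 0.3   0.57  0.1   1.76 -0.08  0.81  0.63] t 18.05 F [-0.6  0.6 -1.2] open 0.2703257614103276
```

Call:
{"fn": "send_rows", "kwargs": {"motion": [{"x": 1, "y": 0.4, "z": 0, "rx": 0, "ry": 0, "rz": -0.006, "jaw": 1.5}, {"x": 2, "y": 0.8, "z": 0, "rx": 0, "ry": 0, "rz": 0, "jaw": 1.5}, {"x": 2.5, "y": 1, "z": 0, "rx": 0, "ry": 0, "rz": 0, "jaw": 1.5}, {"x": 2.5, "y": 1, "z": 0, "rx": 0, "ry": 0, "rz": 0, "jaw": 1.5}, {"x": 2.5, "y": 1, "z": 0, "rx": 0, "ry": 0, "rz": 0, "jaw": 1.5}]}}

```text
clock: 18.55
tool_pos: [0.5248, -0.1255, 0.2295]
eef_rot: [0.635, 0.773, 0.0, -0.0]
contact_force: [0.6, 0.5, -2.0]
opening: 0.275
finger_force: 19.9
```

Call:
{"fn": "send_rows", "kwargs": {"motion": [{"x": 2.5, "y": 1, "z": 0, "rx": 0, "ry": 0, "rz": 0, "jaw": 1.5}, {"x": 2.5, "y": 1, "z": 0, "rx": 0, "ry": 0, "rz": 0, "jaw": 1.5}, {"x": 2.5, "y": 1, "z": 0, "rx": 0, "ry": 0, "rz": 0, "jaw": 1.5}, {"x": 2.5, "y": 1, "z": 0, "rx": 0, "ry": 0, "rz": 0, "jaw": 1.5}, {"x": 2.5, "y": 1, "z": 0, "rx": 0, "ry": 0, "rz": 0, "jaw": 1.5}]}}

```text
clock: 19.05
tool_pos: [0.5493, 0.007, 0.2295]
eef_rot: [0.635, 0.773, 0.0, -0.0]
contact_force: [-0.1, -0.1, -0.6]
opening: 0.275
finger_force: 19.9
```

Call:
{"fn": "send_rows", "kwargs": {"motion": [{"x": 2.5, "y": 1, "z": 0, "rx": 0, "ry": 0, "rz": 0, "jaw": 1.5}, {"x": 2.5, "y": 1, "z": 0, "rx": 0, "ry": 0, "rz": 0, "jaw": 1.5}, {"x": 2, "y": 0.8, "z": 0, "rx": 0, "ry": 0, "rz": 0, "jaw": 1.5}, {"x": 0.8, "y": 0.4, "z": 0, "rx": 0, "ry": 0, "rz": 0, "jaw": 1.5}, {"x": 0, "y": 0, "z": 0, "rx": 0, "ry": 0, "rz": 0, "jaw": 1.5}]}}

```text
clock: 19.55
tool_pos: [0.5655, 0.0896, 0.2292]
eef_rot: [0.634, 0.774, 0.0, -0.0]
contact_force: [0.8, -0.9, -1.3]
opening: 0.268
finger_force: 19.9
```

```bash
python3 go.py .567 .0873 .0649 1.766
```

```text
pos [0.5655 0.0896 0.2292] head 1.769 tilt [0.0006 0.    ] move cm [-0.26  0.1  16.43] rz 0.003 q [-0.32  0.6   0.13  1.72 -0.1   0.84  0.06] t 19.55 F [ 0.8 -0.9 -1.3] open 0.26778622664663676
```

Call:
{"fn": "send_rows", "kwargs": {"motion": [{"x": -0.26, "y": 0.1, "z": 1, "rx": 0, "ry": 0, "rz": 0.003, "jaw": 1.5}, {"x": 0, "y": 0, "z": 1.5, "rx": 0, "ry": 0, "rz": 0, "jaw": 1.5}, {"x": 0, "y": 0, "z": 1.5, "rx": 0, "ry": 0, "rz": 0, "jaw": 1.5}, {"x": 0, "y": 0, "z": 1.5, "rx": 0, "ry": 0, "rz": 0, "jaw": 1.5}, {"x": 0, "y": 0, "z": 1.5, "rx": 0, "ry": 0, "rz": 0, "jaw": 1.5}]}}

```text
clock: 20.05
tool_pos: [0.5668, 0.0826, 0.1582]
eef_rot: [0.637, 0.771, -0.001, 0.0]
contact_force: [0.0, -0.2, -0.7]
opening: 0.273
finger_force: 19.9
```

Call:
{"fn": "send_rows", "kwargs": {"motion": [{"x": 0, "y": 0, "z": 1.5, "rx": 0, "ry": 0, "rz": 0, "jaw": 1.5}, {"x": 0, "y": 0, "z": 1.5, "rx": 0, "ry": 0, "rz": 0, "jaw": 1.5}, {"x": 0, "y": 0, "z": 1.5, "rx": 0, "ry": 0, "rz": 0, "jaw": 1.5}, {"x": 0, "y": 0, "z": 1, "rx": 0, "ry": 0, "rz": 0, "jaw": 1.5}, {"x": 0, "y": 0, "z": 0, "rx": 0, "ry": 0, "rz": 0, "jaw": 1.5}]}}

```text
clock: 20.55
tool_pos: [0.566, 0.0835, 0.1028]
eef_rot: [0.636, 0.771, -0.002, -0.001]
contact_force: [0.3, -0.5, -0.8]
opening: 0.272
finger_force: 19.9
```

```bash
python3 go.py .567 .0873 .0649 1.766
```

```text
pos [0.566  0.0835 0.1028] head 1.762 tilt [-0.0007 -0.0033] move cm [0.35 0.18 3.79] rz -0.004 q [-0.28  0.77  0.1   1.83 -0.13  0.55  0.09] t 20.55 F [ 0.3 -0.5 -0.8] open 0.2718682604865623
```

Call:
{"fn": "send_rows", "kwargs": {"motion": [{"x": 0.2, "y": 0.1, "z": 1, "rx": 0, "ry": 0, "rz": 0, "jaw": 1.5}, {"x": 0, "y": 0, "z": 1, "rx": 0, "ry": 0, "rz": 0, "jaw": 1.5}, {"x": 0, "y": 0, "z": 1, "rx": 0, "ry": 0, "rz": 0, "jaw": 1.5}, {"x": 0, "y": 0, "z": 0.5, "rx": 0, "ry": 0, "rz": 0, "jaw": 1.5}, {"x": 0, "y": 0, "z": 0, "rx": 0, "ry": 0, "rz": 0, "jaw": 1.5}]}}

```text
clock: 21.05
tool_pos: [0.5672, 0.0874, 0.0684]
eef_rot: [0.636, 0.772, -0.001, -0.001]
contact_force: [0.1, -0.5, -1.3]
opening: 0.272
finger_force: 19.9
```

Call:
{"fn": "send_rows", "kwargs": {"motion": [{"x": 0, "y": 0, "z": 0, "rx": 0, "ry": 0, "rz": 0, "jaw": 1.5}, {"x": 0, "y": 0, "z": 0, "rx": 0, "ry": 0, "rz": 0, "jaw": 1.5}, {"x": 0, "y": 0, "z": 0, "rx": 0, "ry": 0, "rz": 0, "jaw": 1.5}, {"x": 0, "y": 0, "z": 0, "rx": 0, "ry": 0, "rz": 0, "jaw": 1.5}, {"x": 0, "y": 0, "z": 0, "rx": 0, "ry": 0, "rz": 0, "jaw": 1.5}]}}

```text
clock: 21.55
tool_pos: [0.5679, 0.0875, 0.0695]
eef_rot: [0.636, 0.772, 0.0, 0.0]
contact_force: [-0.4, 0.5, -0.9]
opening: 0.268
finger_force: 19.9
```

```bash
python3 go.py .567 .0873 .0649 1.766
```

```text
pos [0.5679 0.0875 0.0695] head 1.764 tilt [0.0001 0.0004] move cm [ 0.   -0.1   0.46] rz -0.002 q [-0.28  0.83  0.08  1.84 -0.14  0.48  0.09] t 21.55 F [-0.4  0.5 -0.9] open 0.26830149781372753
```

Call:
{"fn": "send_rows", "kwargs": {"motion": [{"x": 0, "y": -0.1, "z": 0.26, "rx": 0, "ry": 0, "rz": 0, "jaw": 1.5}, {"x": 0, "y": 0, "z": 0.2, "rx": 0, "ry": 0, "rz": 0, "jaw": 1.5}, {"x": 0, "y": 0, "z": 0, "rx": 0, "ry": 0, "rz": 0, "jaw": 1.5}, {"x": 0, "y": 0, "z": 0, "rx": 0, "ry": 0, "rz": 0, "jaw": 1.5}, {"x": 0, "y": 0, "z": 0, "rx": 0, "ry": 0, "rz": 0, "jaw": 1.5}]}}

```text
clock: 22.05
tool_pos: [0.5669, 0.0872, 0.0647]
eef_rot: [0.636, 0.772, 0.0, 0.0]
contact_force: [0.3, -0.1, -1.2]
opening: 0.271
finger_force: 19.9
```

Call:
{"fn": "send_rows", "kwargs": {"motion": [{"x": 0, "y": 0, "z": 0, "rx": 0, "ry": 0, "rz": 0, "jaw": 1.5}, {"x": 0, "y": 0, "z": 0, "rx": 0, "ry": 0, "rz": 0, "jaw": 1.5}, {"x": 0, "y": 0, "z": 0, "rx": 0, "ry": 0, "rz": 0, "jaw": 1.5}, {"x": 0, "y": 0, "z": 0, "rx": 0, "ry": 0, "rz": 0, "jaw": 1.5}, {"x": 0, "y": 0, "z": 0, "rx": 0, "ry": 0, "rz": 0, "jaw": 1.5}]}}

```text
clock: 22.55
tool_pos: [0.5669, 0.0873, 0.0647]
eef_rot: [0.636, 0.772, 0.0, -0.0]
contact_force: [-0.4, -0.3, -0.0]
opening: 0.264
finger_force: 19.9
```

```bash
python3 go.py .567 .0873 .0649 1.766; python3 - <<'E'
from h import *
w=snap('wrist','w9'); s=snap('side','s9'); g=lambda im,q,r=2:im[q[1]-r:q[1]+r+1,q[0]-r:q[0]+r+1].mean((0,1)).round()
p=(.567,.0873,.195)
c=np.array([[np.cos(p[2]),np.sin(p[2]),0],[-np.sin(p[2]),np.cos(p[2]),0],[0,0,1]])
W=lambda X:np.array(X)@c+[p[0],p[1],0]
# vertical grey profile down the frosted side / window seen by the side camera: brightness along cell's -y window line
for z in np.arange(.02,.15,.0075):
    q=proj(s,W([[0.0,-.02,z]]))[0].round().astype(int); print(round(z,4),q,g(s['img'],q,1))
# wrist: rim of the cell, scan along tool x at rim height expected .1275
for y in np.arange(-.045,.05,.005):
    q=proj(w,W([[-.0105,y,.1275]]))[0].round().astype(int); print(round(y,3),q,g(w['img'],q,1) if 0<=q[1]<384 else '')
for sx in (0,.039):
    q=proj(s,W([[sx,.061,.09]]))[0].round().astype(int); print('shutter',sx,g(s['img'],q))
E
```

```text
pos [0.5669 0.0873 0.0647] head 1.764 tilt [0.0001 0.0001] move cm [ 0.    0.02 -0.02] rz -0.002 q [-0.28  0.83  0.08  1.85 -0.14  0.47  0.09] t 22.55 F [-0.4 -0.3 -0. ] open 0.26441736531371224
0.02 [262 196] [125. 131. 121.]
0.0275 [262 194] [136. 141. 131.]
0.035 [262 193] [141. 148. 137.]
0.0425 [262 191] [147. 153. 141.]
0.05 [262 189] [146. 152. 140.]
0.0575 [262 188] [146. 151. 138.]
0.065 [262 186] [141. 140. 126.]
0.0725 [262 184] [123. 119. 104.]
0.08 [262 183] [115. 109.  95.]
0.0875 [262 181] [108. 102.  87.]
0.095 [262 179] [108. 101.  86.]
0.1025 [262 178] [108. 101.  86.]
0.11 [262 176] [108. 101.  86.]
0.1175 [262 174] [109. 102.  87.]
0.125 [262 172] [114. 108.  92.]
0.1325 [262 171] [116. 110.  93.]
0.14 [262 169] [145. 136. 115.]
0.1475 [262 167] [151. 141. 119.]
-0.045 [228 381] [84. 78. 75.]
-0.04 [227 372] [79. 72. 68.]
-0.035 [227 363] [81. 74. 70.]
-0.03 [227 354] [87. 79. 74.]
-0.025 [226 344] [112. 101.  96.]
-0.02 [226 334] [129. 118. 109.]
-0.015 [226 324] [121. 111. 103.]
-0.01 [225 314] [114. 105.  97.]
-0.005 [225 303] [243. 236. 218.]
-0.0 [225 293] [243. 237. 218.]
0.005 [224 282] [245. 239. 220.]
0.01 [224 271] [244. 238. 220.]
0.015 [224 259] [242. 237. 218.]
0.02 [223 247] [187. 175. 153.]
0.025 [223 235] [127. 120. 107.]
0.03 [223 223] [107. 112. 108.]
0.035 [222 211] [111. 115. 113.]
0.04 [222 198] [110. 114. 111.]
0.045 [221 184] [111. 115. 112.]
shutter 0 [69. 59. 45.]
shutter 0.039 [87. 76. 60.]
```

The cell rim in the wrist view ends where predicted (about ±20 mm of the beam centre), and the pose is level and steady. Handing in.

```bash
python3 -c "
from plant import *
print(finish_job())"
```

```text
the job is handed in; nothing more can be done
None
```

I handed the job in, with no verdict returned: the shutter knob is turned past its detent and the leaf looked open right after (not re-checked at the end), and the arm holds the tall cell by its frosted faces, level and still, within about a millimetre of its target in the light path.

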